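# Start the slip pump at its control box

### The arm

A 6-joint arm with a two-finger parallel gripper is mounted at the origin on the work surface. World frame = base frame: x ahead of the robot, y to its left, z up, the work surface at z = 0. Lengths are in mm, angles in rad, forces in N, time in s.
With the tool pointing down it reaches from about 275 to 1000 mm from the base axis. Payload 8.4 kg.
Tool frame: the origin (TCP) lies on the mounting face of the last link; the fingertips stand 173 mm ahead of it and the grasp point (between the pads) lies 155 mm ahead of it; z points along the fingers, y is the line along which they close (so a half turn about z gives the same grasp; the last joint's range is limited). The gripper opens to 85 mm and grips with 20 to 120 N. Pads are 22 mm wide; open, the fingers measure 114 mm over their backs; the gripper's body (76 mm by 85 mm) begins 54 mm behind the grasp point. The pads swing forward as they close: fully open they stand 13 mm farther back than shut.
Start: joints at [1.134, 0.353, 1.633, -0, 1.155, -0.002], TCP at [263.268, 566.851, 404.681] pointing down, gripper open.
Joint ranges: [-2.63, 2.63], [-0.92, 2.1], [0.06, 2.66], [-1.3, 4.44], [0, 2.69], [-3.02, 3.02]. Speed limits (rad/s): [2.22, 2.22, 2.79, 3.14, 3.14, 3.14].

### API

Orientations are given as [roll, pitch, yaw] about the fixed x, y, z axes, in that order (R = Rz(yaw) Ry(pitch) Rx(roll)).
In Python, from rig import r gives the robot as it stands.
- The arm moves only by the tool apply_moves, never from a script. Its argument "deltas" is a list of rows, each an object with "claw": the gripper command: -1 is fully open, 1 is shut, values between are in proportion; "delta_pos": the shift along the tool's x, y, z in cm, a list of three; "yaw": the turn about the tool's z in rad. In form: [{"claw": claw, "delta_pos": [tx, ty, tz], "yaw": yaw}, ...]. A call has 1 to 8 rows; each row shifts and turns the commanded pose from where the row before left it, along the tool's axes as they then stand; what a row does not reach is not made up. A row lasts 1/8 s, in which the tool goes at most 62.5 mm and 10.7 degrees, less where a joint would pass 70% of its speed; a pose out of reach is approached as far as the arm can. A call with a gripper value outside its range is refused whole. The fingers move at their own pace and stop on an object; "grip_force" is the grip in N (left out, the last holds). Time passes only in rows, so rows that do not move let the fingers close. It gives the time, the measured TCP pose, the force, the opening and the grip force at its end, in the units of the state.
- r.sense(): the state, without advancing time (a new reading comes with each control period).
- r.grab_frame(name): name is "side" or "top"; returns a dict with "img" (400x640x3 uint8, blue, green, red), "z_map" (400x640 float32, mm along the optical axis (not along the pixel's ray), 0 where there is no reading), "fx", "fy", "cx", "cy" (pixels), "eye" and "rotation" of the camera in the world. Camera axes: x right, y up, looking along -z (the intrinsics and any distortion apply to the point x, -y, -z); pixel columns grow to the right and rows downward; lengths in mm; the calibration is good to about 2 mm. A picture is of the moment at which its call begins.
- r.sign_off(): hands the job in; it is judged then, once.
The state is a dict: "clock": time; "qpos": joint angles; "qvel": joint speeds; "joint_efforts": joint torques, N m; "eef_pos": TCP position; "tcp_rot": TCP orientation; "contact_force": force on the tool from outside, world axes, zero at the start; "wrist_torque": the same for the moment, N m; "opening": opening from 0.0 (shut) to 1.0 (fully open); "grasp_force": force on a finger pad.
Only numpy, scipy, OpenCV 4.12 (cv2) and the standard library are available. Lean on these libraries where they do the work, as an engineer would, in place of code of your own. Each camera call takes 0.05 s, during which the arm holds its last target. There are 200 camera calls.

### The job

Start the slip pump at its grey control box with closed fingers, in this order: press the green-dotted end of the black rocker fully down, then push the blue key fully in, then push the green key fully in; all three stay as you leave them. Do not press the yellow key, the white key or the red mushroom stop, and do not shift or pick up the cup, the moulds or anything else standing about.

Things in the scene. Friction and masses are not known exactly. Their poses are not given: they have to be found in the camera images.
- console: grey control box, fixed, 200 mm (x) by 340 mm (y) by 70 mm high, flat lid; origin at the centre of its underside, x away from the robot, y along it. Four round keys (order varies) in a row along y on the far half of the lid, 66 mm apart; black rocker and red mushroom stop on the near half, 180 mm apart (which is left varies), a cup between them
- rocker (a joint): tilt of the black rocker switch: -0.22 rad off (the dotted end up, as it starts), +0.22 rad on (dotted end fully down). Friction of about 0.05 N m, no spring, so it stays where it is left
- rocker_dot (a point): green dot, 14 mm across, on top of the rocker's far end, 22 mm from the pivot along the box's x; moves with it and ends about 10 mm lower. Paddle 62 mm (x) by 34 mm (y) by 10 mm, pivot 22 mm above the lid. A flat fingertip pressed on the dot stops about 8 mm below the dot's start height at fully on, as it then bears nearer the pivot
- blue (a joint): travel of the blue push key: 0 fully out (as it always starts), 0.007 m fully in. Straight down; friction of about 4 N, no spring, so it stays where it is left. Runs the mixer.
- blue_top (a point): centre of the top of the blue key's round cap (cap 32 mm across, in a black collar 44 mm across whose top is 11 mm below the cap when out, 4 mm below when in); moves with the cap; z up
- green (a joint): travel of the green push key: 0 fully out (as it always starts), 0.007 m fully in. Straight down; friction of about 4 N, no spring, so it stays where it is left. Runs the pump.
- green_top (a point): centre of the top of the green key's round cap (cap 32 mm across, in a black collar 44 mm across whose top is 11 mm below the cap when out, 4 mm below when in); moves with the cap; z up
- yellow (a joint): travel of the yellow push key: 0 fully out (as it always starts), 0.007 m fully in. Straight down; friction of about 4 N, no spring, so it stays where it is left. Not to be pressed.
- yellow_top (a point): centre of the top of the yellow key's round cap (cap 32 mm across, in a black collar 44 mm across whose top is 11 mm below the cap when out, 4 mm below when in); moves with the cap; z up
- white (a joint): travel of the white push key: 0 fully out (as it always starts), 0.007 m fully in. Straight down; friction of about 4 N, no spring, so it stays where it is left. Not to be pressed.
- white_top (a point): centre of the top of the white key's round cap (cap 32 mm across, in a black collar 44 mm across whose top is 11 mm below the cap when out, 4 mm below when in); moves with the cap; z up
- stop (a joint): travel of the red mushroom stop: 0 up, 0.006 m down, sprung, 3 N to start it. Not to be pressed
- stop_top (a point): centre of the top of the red mushroom stop, 42 mm across, 31 mm above the lid, on a yellow disc
- cup: small white cup, 52 mm across, 45 mm high, loose on the lid of the box between the rocker and the stop; origin at the centre of its underside
- mould_a: round cream plaster mould, 96 mm across, 55 mm high, loose on the bench off the left (+y) end of the box; origin at the centre of its underside
- mould_b: round cream plaster mould, 84 mm across, 60 mm high, loose off the right (-y) end of the box; origin at the centre of its underside
- bowl: terracotta bowl, 120 mm across, 50 mm high, loose beyond the box; origin at the centre of its underside
- jar: glass jar with a blue cap, 70 mm across, 90 mm high, loose beyond the box; origin at the centre of its underside
- brush: brush lying on the bench at the right, low; origin at its underside
- scraper: spatula lying on the bench at the left, low; origin at its underside

How it is judged:
By the outcome, as a careful person would: the job done as asked, in the order asked, and still so for the second after the job is handed in, with the robot touching nothing.
It also fails if it takes over 40 s, if anything falls off the work surface, if the arm or the gripper's body presses on something with over 40 N, if the wrist force passes 120 N, or if a joint passes its speed limit or range.

## Working session

There is one attempt and no reset: what is moved stays moved. The work goes in short steps, Python scripts to look and compute and a tool call to move; the robot and the scene stay as the last step left them, time stands still between calls to the robot, and variables do not carry over. Pictures are saved under pics/ and viewed, at most 10 in all, crops included, and the job is handed in when it is done.

Besides the shell and the picture viewer there is one more tool, called after "Emit:" by a JSON object that holds its "api" and its "payload". apply_moves: Moves the arm, as the interface text tells. Its arguments: {"type":"object","properties":{"deltas":{"type":"array"},"grip_force":{"type":"number"}},"required":["deltas"]}

```bash
mkdir -p pics; python3 - <<'E'
from rig import r
import cv2,numpy as np,pickle
s=r.sense();print({k:np.round(v,3) for k,v in s.items()})
for n in("top","side"):
    f=r.grab_frame(n);cv2.imwrite(f"pics/{n}0.png",f["img"]);pickle.dump(f,open(f"{n}0.pkl","wb"))
    print(n,[f[k] for k in f if k not in("img","z_map")],list(f))
E
```

```text
{'clock': np.float64(0.0), 'qpos': array([ 1.134,  0.354,  1.634,  0.   ,  1.155, -0.002]), 'qvel': array([ 0.001,  0.   ,  0.   ,  0.001,  0.   , -0.   ]), 'joint_efforts': array([-0.0000e+00, -6.0527e+01, -3.4207e+01,  0.0000e+00,  9.0000e-03,
        0.0000e+00]), 'eef_pos': array([263.146, 566.636, 403.949]), 'tcp_rot': array([-3.14 , -0.   ,  2.707]), 'contact_force': array([-0.1  , -0.653, -0.63 ]), 'wrist_torque': array([0.027, 0.032, 0.019]), 'grasp_force': np.float64(0.0), 'opening': np.float64(0.999)}
top [437.50079023196474, 437.50079023196474, 317.4180141345587, 208.94670025244469, array([ 410.23752376,   10.62857825, 1366.19538875]), array([ 0.16550317, -0.01145064, -1.59744365])] ['img', 'z_map', 'fx', 'fy', 'cx', 'cy', 'eye', 'rotation']
side [483.0199725956336, 483.0199725956336, 326.4587878765068, 196.09672402533914, array([ -35.71132408, -605.30084798, 1074.62395287]), array([ 0.73823064, -0.00214557, -0.81353724])] ['img', 'z_map', 'fx', 'fy', 'cx', 'cy', 'eye', 'rotation']
```

View pics/top0.png

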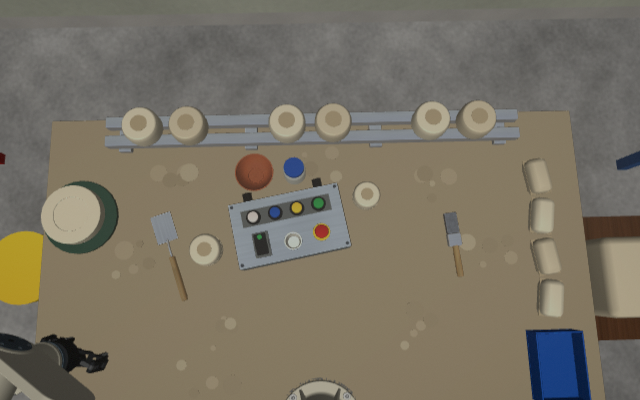

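View pics/side0.png

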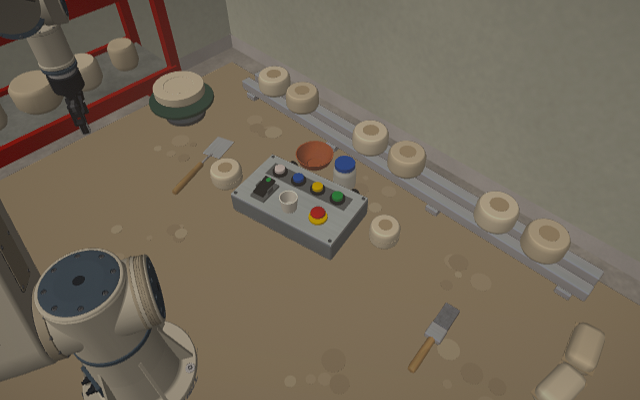

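Top view: the dotted rocker is at about (260,243), with its dot at (259,237). Keys are white (253,217), blue (275,213), yellow (297,208) and green (319,204). The stop is at (321,232) and the cup at (293,241). The side view agrees, with the blue key at (298,179), green key at (338,197) and dot at (267,181).

```bash
cat > h.py <<'E'
import cv2,numpy as np
from scipy.spatial.transform import Rotation as R
def ray(f,u,v):
    d=np.array([(u-f["cx"])/f["fx"],-(v-f["cy"])/f["fy"],-1.])
    return f["eye"],R.from_euler("xyz",f["rotation"]).as_matrix()@d
def plane(f,u,v,z):
    e,d=ray(f,u,v);return e+d*(z-e[2])/d[2]
def tri(a,pa,b,pb):
    e1,d1=ray(a,*pa);e2,d2=ray(b,*pb)
    t=np.linalg.lstsq(np.c_[d1,-d2],e2-e1,rcond=None)[0]
    p,q=e1+t[0]*d1,e2+t[1]*d2
    return (p+q)/2,np.linalg.norm(p-q)
def depth(f,u,v):
    e,d=ray(f,u,v);return e+d*f["z_map"][int(round(v)),int(round(u))]
RNG=dict(blue=((100,90,40),(130,255,255)),green=((45,80,40),(85,255,255)),yellow=((20,120,80),(33,255,255)),red=((0,150,80),(6,255,255)))
def blob(f,col,u,v,w=12):
    h=cv2.cvtColor(f["img"],cv2.COLOR_BGR2HSV)[v-w:v+w+1,u-w:u+w+1]
    m=cv2.inRange(h,*RNG[col]);n,l,st,c=cv2.connectedComponentsWithStats(m)
    i=1+np.argmax(st[1:,4]);return c[i][0]+u-w,c[i][1]+v-w,st[i,4]
E
python3 - <<'E'
import pickle;from h import *
T,S=[pickle.load(open(n+"0.pkl","rb")) for n in("top","side")]
np.set_printoptions(precision=1,suppress=True)
for n,c,a,b,w in [("blue","blue",(275,213),(298,179),9),("green","green",(319,204),(338,197),9),("yellow","yellow",(297,208),(318,187),9),("dot","green",(259,237),(267,181),6),("stop","red",(321,232),(318,212),10)]:
    p=blob(T,c,*a,w);q=blob(S,c,*b,w)
    print(n,np.array(p),np.array(q),*tri(T,p[:2],S,q[:2]),depth(T,*p[:2]),depth(S,*q[:2]))
for uv in [(240,225),(335,215),(305,250),(262,225)]: print("lid",depth(T,*uv))
for uv in [(232,206),(335,187),(349,244),(241,266)]: print("screw",plane(T,*uv,70))
def up(f,x0,y0,w,h,k): return cv2.resize(f["img"][y0:y0+h,x0:x0+w],None,fx=k,fy=k,interpolation=cv2.INTER_CUBIC)
cv2.imwrite("pics/z.png",np.vstack([up(T,222,178,135,95,5),up(S,228,150,145,115,5)])[:,:] if 0 else np.hstack([up(T,225,178,130,95,3),up(S,240,155,130,95,3)]))
E
```

```text
blue [274.3 211.9  97. ] [297.9 177.5  88. ] [616.8 118.9  86.1] 3.157695812749606 [616.9 117.4  92.8] [610.9 114.7  93. ]
green [318.  202.6  99. ] [336.9 196.  101. ] [641.3 -10.8  85.9] 3.8570100741475155 [642.7 -12.   86.6] [639.3 -10.   86.4]
yellow [296.2 207.1  97. ] [317.  186.5  97. ] [629.2  54.4  86. ] 3.975441177203168 [629.3  52.9  94.3] [624.   52.   91.1]
dot [258.9 236.6  23. ] [267.9 179.3  20. ] [542.8 162.8 102.7] 3.1081355769248384 [543.9 161.8 103.5] [543.6 166.5  99.2]
stop [321.1 230.9 127. ] [317.5 212.1 130. ] [555.8 -17.9  95.7] 2.5573219319796183 [556.  -18.5 103.2] [553.4 -18.6  97.9]
lid [582.9 221.2  74.7]
lid [606.7 -62.2  69.1]
lid [504.   30.   72.9]
lid [581.7 156.3  71.4]
screw [641.6 246.   70. ]
screw [692.4 -65.   70. ]
screw [ 518.6 -100.8   70. ]
screw [462.2 218.7  70. ]
```

View pics/z.png

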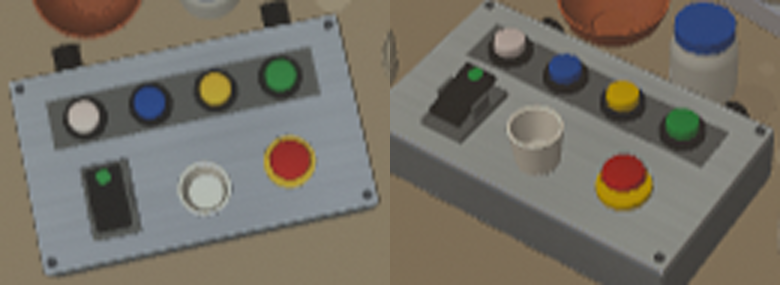

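The crops confirm the layout: the rocker's dot is at the far end, and the key order is white, blue, yellow, green. The box is yawed about 0.187 rad. First I'll close the fingers and square the tool to the box, still well above everything.

Emit:
{"api": "apply_moves", "payload": {"deltas": [{"claw": 1,"delta_pos": [0,0,0],"yaw": -0.155},{"claw": 1,"delta_pos": [0,0,0],"yaw": -0.155},{"claw": 1,"delta_pos": [0,0,0],"yaw": -0.155},{"claw": 1,"delta_pos": [0,0,0],"yaw": -0.155},{"claw": 1,"delta_pos": [0,0,0],"yaw": 0},{"claw": 1,"delta_pos": [0,0,0],"yaw": 0}]}}

```text
clock: 0.85
eef_pos: [263.2, 566.8, 404.5]
tcp_rot: [-3.141, -0.0, -2.96]
contact_force: [0.5, 0.2, -0.4]
opening: 0.003
grasp_force: 0.0
```

```bash
cat > go.py <<'E'
import sys;from rig import r;from h import *
s=r.sense();M=R.from_euler("xyz",s["tcp_rot"]).as_matrix();p=np.array(s["eef_pos"])
tip=p+173*M[:,2]
print("t",s["clock"],"tip",tip.round(1),"rot",np.round(s["tcp_rot"],3),"F",np.round(s["contact_force"],1),"q",np.round(s["qpos"],2),"open",s["opening"])
t=np.array(eval(sys.argv[1]));print("delta cm",(M.T@(t-tip)/10).round(2))
E
python3 go.py "[543,162.5,150]"
```

```text
t 0.85 tip [263.2 566.7 231.5] rot [-3.141 -0.    -2.96 ] F [ 0.5  0.2 -0.4] q [ 1.13  0.35  1.63 -0.    1.16 -0.62] open 0.003259173195749831
delta cm [-20.21 -44.81   8.16]
```

Emit:
{"api": "apply_moves", "payload": {"deltas": [{"claw": 1,"delta_pos": [-2.5,-5.6,0],"yaw": 0},{"claw": 1,"delta_pos": [-2.5,-5.6,0],"yaw": 0},{"claw": 1,"delta_pos": [-2.5,-5.6,0],"yaw": 0},{"claw": 1,"delta_pos": [-2.5,-5.6,0],"yaw": 0},{"claw": 1,"delta_pos": [-2.5,-5.6,0],"yaw": 0},{"claw": 1,"delta_pos": [-2.5,-5.6,0],"yaw": 0},{"claw": 1,"delta_pos": [-2.5,-5.6,0],"yaw": 0},{"claw": 1,"delta_pos": [-2.5,-5.6,0],"yaw": 0}]}}

```text
clock: 1.85
eef_pos: [543.2, 161.5, 404.9]
tcp_rot: [3.141, 0.001, -2.959]
contact_force: [0.3, 0.2, -0.4]
opening: 0.004
grasp_force: 0.0
```

```bash
python3 go.py "[543,162.5,125]"
```

```text
t 1.85 tip [543.3 161.6 231.9] rot [ 3.141e+00  1.000e-03 -2.959e+00] F [ 0.3  0.2 -0.4] q [ 0.29  0.26  1.76  0.    1.12 -1.47] open 0.0038715565334499565
delta cm [ 0.02  0.1  10.69]
```

Going down to about 12 mm above the dot, then a check from the side view.

Emit:
{"api": "apply_moves", "payload": {"deltas": [{"claw": 1,"delta_pos": [0,0.1,5],"yaw": 0},{"claw": 1,"delta_pos": [0,0,4.7],"yaw": 0},{"claw": 1,"delta_pos": [0,0,2],"yaw": 0},{"claw": 1,"delta_pos": [0,0,0],"yaw": 0}]}}

```text
clock: 2.35
eef_pos: [541.6, 164.1, 286.2]
tcp_rot: [-3.141, -0.003, -2.958]
contact_force: [0.2, 0.1, 1.0]
opening: 0.001
grasp_force: 0.0
```

```bash
python3 - <<'E'
from rig import r;import cv2,numpy as np
a=r.grab_frame("side")["img"][120:250,215:365];b=r.grab_frame("top")["img"][170:300,215:365]
cv2.imwrite("pics/c1.png",cv2.resize(np.hstack([a,b]),None,fx=2.6,fy=2.6,interpolation=2))
E
python3 go.py "[543,162.5,103]"
```

```text
t 2.45 tip [542.7 164.5 115.4] rot [ 3.142e+00  1.000e-03 -2.958e+00] F [0.4 0.1 0.4] q [ 0.29  0.4   1.86 -0.    0.88 -1.46] open 0.0004914419075466
delta cm [ 0.01 -0.2   1.24]
```

View pics/c1.png

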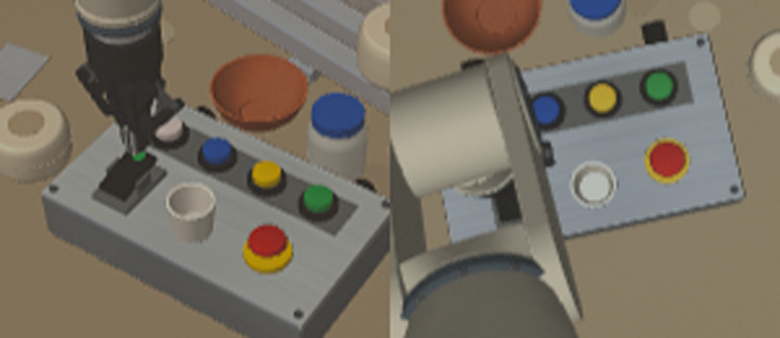

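The side crop shows the closed tip right above the green dot at crop (138,153), clear of the white key and the cup. Pressing now.

Emit:
{"api": "apply_moves", "payload": {"deltas": [{"claw": 1,"delta_pos": [0,-0.2,0.8],"yaw": 0},{"claw": 1,"delta_pos": [0,0,0.4],"yaw": 0},{"claw": 1,"delta_pos": [0,0,0.3],"yaw": 0},{"claw": 1,"delta_pos": [0,0,0.3],"yaw": 0},{"claw": 1,"delta_pos": [0,0,0.1],"yaw": 0},{"claw": 1,"delta_pos": [0,0,0],"yaw": 0}]}}

```text
clock: 3.2
eef_pos: [543.1, 162.5, 269.1]
tcp_rot: [3.141, 0.002, -2.956]
contact_force: [3.1, 0.0, 3.4]
opening: -0.003
grasp_force: 2.4
```

```bash
python3 go.py "[543,162.5,94]"
```

```text
t 3.2 tip [543.5 162.6  96.1] rot [ 3.141e+00  2.000e-03 -2.956e+00] F [3.1 0.  3.4] q [ 0.29  0.43  1.87 -0.    0.84 -1.47] open -0.003427768774794223
delta cm [ 0.05 -0.    0.21]
```

Emit:
{"api": "apply_moves", "payload": {"deltas": [{"claw": 1,"delta_pos": [0,0,0.2],"yaw": 0},{"claw": 1,"delta_pos": [0,0,0.1],"yaw": 0},{"claw": 1,"delta_pos": [0,0,0],"yaw": 0}]}}

```text
clock: 3.58
eef_pos: [543.4, 162.6, 267.2]
tcp_rot: [3.141, 0.003, -2.956]
contact_force: [1.9, -0.1, 14.6]
opening: -0.002
grasp_force: 7.3
```

```bash
python3 go.py "[543,162.5,94]"
```

```text
t 3.575 tip [543.9 162.7  94.2] rot [ 3.141e+00  3.000e-03 -2.956e+00] F [ 1.9 -0.1 14.6] q [ 0.29  0.43  1.87 -0.    0.84 -1.47] open -0.0017857223405889633
delta cm [ 0.09 -0.01  0.02]
```

Emit:
{"api": "apply_moves", "payload": {"deltas": [{"claw": 1,"delta_pos": [0,0,0.1],"yaw": 0},{"claw": 1,"delta_pos": [0,0,0],"yaw": 0},{"claw": 1,"delta_pos": [0,0,0],"yaw": 0}]}}

```text
clock: 3.95
eef_pos: [543.5, 162.6, 267.0]
tcp_rot: [3.141, 0.003, -2.956]
contact_force: [-0.7, -0.7, 23.0]
opening: -0.002
grasp_force: 11.3
```

```bash
python3 go.py "[616.8,118.5,120]"
```

```text
t 3.95 tip [544.  162.8  94. ] rot [ 3.141e+00  3.000e-03 -2.956e+00] F [-0.7 -0.7 23. ] q [ 0.29  0.43  1.87 -0.    0.84 -1.47] open -0.001515145458418034
delta cm [-6.35 -5.69 -2.58]
```

That is a hard stop: 1 mm more command raised the force to 23 N with only 0.2 mm of movement. Lifting, then moving over the blue key.

Emit:
{"api": "apply_moves", "payload": {"deltas": [{"claw": 1,"delta_pos": [0,0,-2.5],"yaw": 0},{"claw": 1,"delta_pos": [0,0,-3],"yaw": 0},{"claw": 1,"delta_pos": [-3.2,-2.8,0],"yaw": 0},{"claw": 1,"delta_pos": [-3.1,-2.8,0],"yaw": 0},{"claw": 1,"delta_pos": [0,0,0],"yaw": 0},{"claw": 1,"delta_pos": [0,0,0],"yaw": 0}]}}

```text
clock: 4.7
eef_pos: [613.7, 118.9, 318.7]
tcp_rot: [3.141, -0.003, -2.957]
contact_force: [-0.4, 0.7, -0.6]
opening: -0.002
grasp_force: 0.0
```

```bash
python3 - <<'E'
from rig import r;import cv2,numpy as np
a=r.grab_frame("side")["img"][120:250,215:365]
cv2.imwrite("pics/c2.png",cv2.resize(a,None,fx=4,fy=4,interpolation=2))
E
python3 go.py "[616.8,118.5,95]"
```

```text
t 4.75 tip [613.1 119.1 145.9] rot [ 3.141e+00 -3.000e-03 -2.956e+00] F [-0.6  0.7  0.6] q [ 0.19  0.44  1.71  0.    1.   -1.57] open -7.089263212934889e-05
delta cm [-0.37 -0.13  5.09]
```

View pics/c2.png

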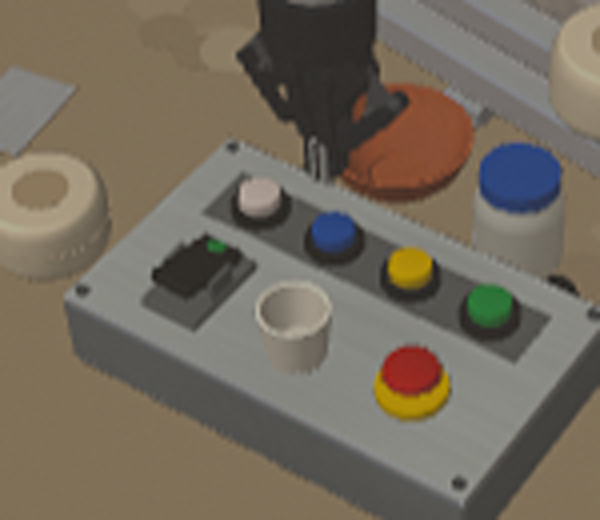

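The dotted end of the rocker, at crop (217,246), is now the low end. The tip hangs above the blue key at (333,232). Descending onto it.

Emit:
{"api": "apply_moves", "payload": {"deltas": [{"claw": 1,"delta_pos": [-0.3,-0.1,3],"yaw": 0},{"claw": 1,"delta_pos": [0,0,2],"yaw": 0},{"claw": 1,"delta_pos": [0,0,0.4],"yaw": 0},{"claw": 1,"delta_pos": [0,0,0.3],"yaw": 0},{"claw": 1,"delta_pos": [0,0,0.2],"yaw": 0},{"claw": 1,"delta_pos": [0,0,0],"yaw": 0}]}}

```text
clock: 5.5
eef_pos: [618.1, 118.5, 261.2]
tcp_rot: [3.142, 0.001, -2.956]
contact_force: [-0.4, 0.1, 0.8]
opening: 0.002
grasp_force: 0.6
```

```bash
python3 go.py "[616.8,118.5,81]"
```

```text
t 5.5 tip [618.3 118.6  88.2] rot [ 3.142e+00  1.000e-03 -2.956e+00] F [-0.4  0.1  0.8] q [ 0.19  0.52  1.73  0.    0.89 -1.57] open 0.001661048046872827
delta cm [0.15 0.02 0.72]
```

Emit:
{"api": "apply_moves", "payload": {"deltas": [{"claw": 1,"delta_pos": [0,0,0.3],"yaw": 0},{"claw": 1,"delta_pos": [0,0,0.2],"yaw": 0},{"claw": 1,"delta_pos": [0,0,0],"yaw": 0},{"claw": 1,"delta_pos": [0,0,0],"yaw": 0}]}}

```text
clock: 6.0
eef_pos: [618.3, 118.5, 257.1]
tcp_rot: [3.142, 0.001, -2.956]
contact_force: [-3.7, 0.9, 16.1]
opening: -0.001
grasp_force: 7.7
```

```bash
python3 go.py "[616.8,118.5,81]"
```

```text
t 6.0 tip [618.5 118.6  84.1] rot [ 3.142e+00  1.000e-03 -2.956e+00] F [-3.7  0.9 16.1] q [ 0.19  0.52  1.73  0.    0.88 -1.57] open -0.001397640759658227
delta cm [0.17 0.02 0.31]
```

Emit:
{"api": "apply_moves", "payload": {"deltas": [{"claw": 1,"delta_pos": [0,0,0.15],"yaw": 0},{"claw": 1,"delta_pos": [0,0,0],"yaw": 0},{"claw": 1,"delta_pos": [0,0,0],"yaw": 0}]}}

```text
clock: 6.38
eef_pos: [618.3, 118.6, 256.9]
tcp_rot: [3.142, 0.002, -2.956]
contact_force: [-8.5, -0.8, 26.7]
opening: -0.0
grasp_force: 13.6
```

```bash
python3 go.py "[641.3,-11.3,140]"
```

```text
t 6.375 tip [618.6 118.6  83.9] rot [ 3.142e+00  2.000e-03 -2.956e+00] F [-8.5 -0.8 26.7] q [ 0.19  0.53  1.73  0.    0.88 -1.57] open -0.0003389835264444973
delta cm [  0.16 -13.19  -5.61]
```

Hard stop again. Lifting, then moving over the green key.

Emit:
{"api": "apply_moves", "payload": {"deltas": [{"claw": 1,"delta_pos": [0,0,-2.5],"yaw": 0},{"claw": 1,"delta_pos": [0,0,-3.2],"yaw": 0},{"claw": 1,"delta_pos": [0.1,-4.4,0],"yaw": 0},{"claw": 1,"delta_pos": [0.1,-4.4,0],"yaw": 0},{"claw": 1,"delta_pos": [0,-4.4,0],"yaw": 0},{"claw": 1,"delta_pos": [0,0,0],"yaw": 0},{"claw": 1,"delta_pos": [0,0,0],"yaw": 0}]}}

```text
clock: 7.25
eef_pos: [640.2, -11.5, 310.9]
tcp_rot: [3.141, -0.0, -2.957]
contact_force: [-0.8, -0.3, 0.5]
opening: 0.002
grasp_force: 0.0
```

```bash
python3 - <<'E'
from rig import r;import cv2,numpy as np
a=r.grab_frame("side")["img"][120:250,215:365]
cv2.imwrite("pics/c3.png",cv2.resize(a,None,fx=4,fy=4,interpolation=2))
E
python3 go.py "[641.3,-11.3,95]"
```

```text
t 7.3 tip [640.1 -10.9 137.9] rot [ 3.141 -0.    -2.956] F [ 0.9 -0.  -0.3] q [-0.02  0.47  1.68  0.    0.99 -1.78] open 0.0020010708389070066
delta cm [-0.11 -0.06  4.29]
```

View pics/c3.png

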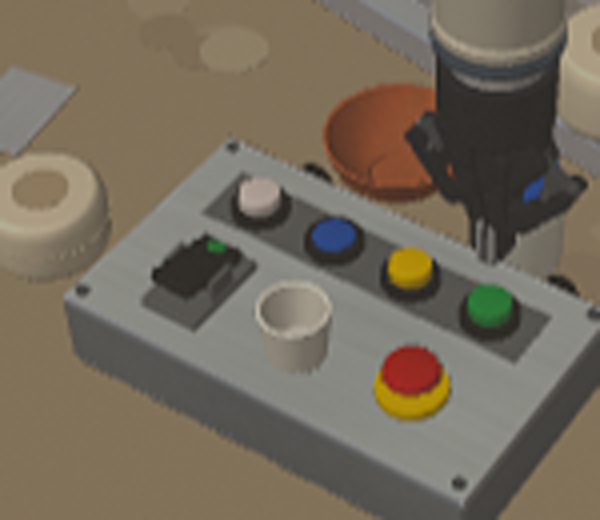

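The blue cap at crop (333,237) now sits lower in its collar, yellow and white are unchanged, and the tip is above green at (490,305). Pressing green.

Emit:
{"api": "apply_moves", "payload": {"deltas": [{"claw": 1,"delta_pos": [-0.1,0,2.5],"yaw": 0},{"claw": 1,"delta_pos": [0,0,1.7],"yaw": 0},{"claw": 1,"delta_pos": [0,0,0.4],"yaw": 0},{"claw": 1,"delta_pos": [0,0,0.4],"yaw": 0},{"claw": 1,"delta_pos": [0,0,0.3],"yaw": 0},{"claw": 1,"delta_pos": [0,0,0.15],"yaw": 0},{"claw": 1,"delta_pos": [0,0,0],"yaw": 0},{"claw": 1,"delta_pos": [0,0,0],"yaw": 0}]}}

```text
clock: 8.3
eef_pos: [641.4, -11.3, 257.4]
tcp_rot: [3.141, 0.001, -2.957]
contact_force: [-3.1, 2.1, 6.0]
opening: 0.001
grasp_force: 2.8
```

```bash
python3 go.py "[641.3,-11.3,83]"
```

```text
t 8.3 tip [641.6 -11.3  84.4] rot [ 3.141e+00  1.000e-03 -2.957e+00] F [-3.1  2.1  6. ] q [-0.02  0.54  1.71  0.    0.89 -1.78] open 0.0005280819770518596
delta cm [0.03 0.   0.14]
```

Emit:
{"api": "apply_moves", "payload": {"deltas": [{"claw": 1,"delta_pos": [0,0,0.15],"yaw": 0},{"claw": 1,"delta_pos": [0,0,0.1],"yaw": 0},{"claw": 1,"delta_pos": [0,0,0],"yaw": 0},{"claw": 1,"delta_pos": [0,0,0],"yaw": 0}]}}

```text
clock: 8.8
eef_pos: [641.5, -11.4, 257.0]
tcp_rot: [3.142, 0.001, -2.957]
contact_force: [-9.6, 2.0, 25.2]
opening: 0.002
grasp_force: 12.4
```

```bash
python3 go.py "[641.3,-11.3,83]"
```

```text
t 8.8 tip [641.7 -11.3  84. ] rot [ 3.142e+00  1.000e-03 -2.957e+00] F [-9.6  2.  25.2] q [-0.02  0.54  1.71  0.    0.89 -1.78] open 0.0018170089266452715
delta cm [0.04 0.01 0.1 ]
```

Hard stop at z 84.0, the same height as blue. Lifting well clear and checking.

Emit:
{"api": "apply_moves", "payload": {"deltas": [{"claw": 1,"delta_pos": [0,0,-3],"yaw": 0},{"claw": 1,"delta_pos": [0,0,-5],"yaw": 0},{"claw": 1,"delta_pos": [0,0,-5],"yaw": 0},{"claw": 1,"delta_pos": [0,0,-3],"yaw": 0},{"claw": 1,"delta_pos": [0,0,0],"yaw": 0},{"claw": 1,"delta_pos": [0,0,0],"yaw": 0}]}}

```text
clock: 9.55
eef_pos: [641.0, -11.6, 413.3]
tcp_rot: [-3.142, -0.001, -2.957]
contact_force: [-0.4, -1.0, -0.7]
opening: -0.001
grasp_force: 0.0
```

```bash
python3 - <<'E'
from rig import r;from h import *;import pickle
f=r.grab_frame("side");a=f["img"][120:250,215:365];S=pickle.load(open("side0.pkl","rb"))
for c,b,w in [("blue",(298,179),9),("green",(338,197),9),("yellow",(318,187),9),("green",(267,181),6),("red",(318,212),10)]:
    print(c,np.round(blob(S,c,*b,w),1),np.round(blob(f,c,*b,w),1))
cv2.imwrite("pics/c4.png",cv2.resize(a,None,fx=4,fy=4,interpolation=2))
E
```

```text
blue [297.9 177.5  88. ] [297.9 178.4  74. ]
green [336.9 196.  101. ] [337.  196.9  83. ]
yellow [317.  186.5  97. ] [317.  186.5  97. ]
green [267.9 179.3  20. ] [268.6 181.1  12. ]
red [317.5 212.1 130. ] [317.5 212.1 130. ]
```

View pics/c4.png

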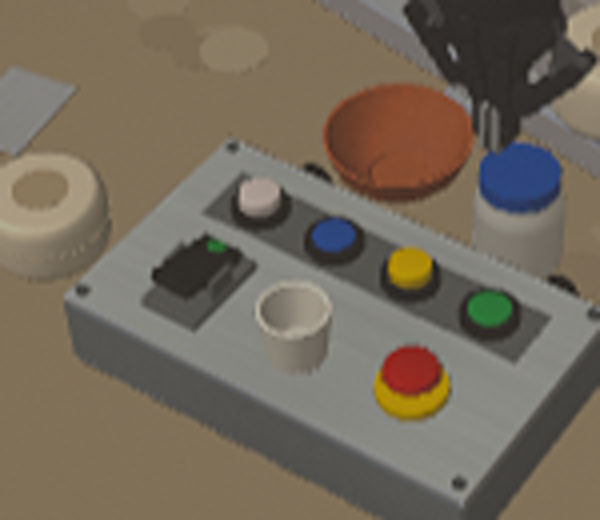

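Blue (333,237) and green (490,310) are both down, and the rocker's dotted end is down. The yellow key, white key, stop and cup haven't moved.

```bash
python3 -c "
from rig import r;print(r.sign_off())"
```

```text
the job is handed in; nothing more can be done
None
```

The job is handed in: the rocker's dotted end, then the blue key, then the green key were each pressed to a hard stop in about 9.6 s, and the last picture shows yellow, white, the stop and the cup undisturbed.

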